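# Make up the inlay kit and the marking kit

## Robot

A 6-joint arm with a two-finger parallel gripper is mounted at the origin on the work surface. World frame = base frame: x ahead of the robot, y to its left, z up, the work surface at z = 0. Lengths are in m, angles in rad, forces in N, time in s.
With the tool pointing down it reaches from about 0.4 to 0.825 m from the base axis. Payload 7 kg.
Tool frame: the origin (TCP) lies on the centre line of the jaws, within the pads' length; the fingertips stand 14 mm ahead of it and the grasp point (between the pads) lies 5 mm behind it (ctrl.tip_reach is the distance from the TCP to the fingertips, in m); z points along the fingers, y is the line along which they close (so a half turn about z gives the same grasp; the last joint's range is limited). The gripper opens to 85 mm and grips with 20 to 120 N. Pads are 22 mm wide; open, the fingers measure 114 mm over their backs; the gripper's body (76 mm by 85 mm) begins 54 mm behind the grasp point. The pads swing forward as they close: fully open they stand 13 mm farther back than shut.
Start: joints at [-0.916, 0.359, 0.012, 0, -1.224, -0.288], TCP at [0.242, -0.63, 0.245] pointing down, gripper open.
Joint ranges: [-3.07, 3.07], [-1.43, 2.12], [-1.02, 1.25], [-3.03, 1.67], [-3.05, -0], [-3.03, 3.03]. Speed limits (rad/s): [2.39, 2.39, 3.01, 3.14, 3.14, 3.14].

## Interface

Orientations are given as a unit quaternion [x, y, z, w].
In Python, from plant import telemetry, vision, ctrl gives the robot as it stands. The module is installed in compiled form; this text tells all that it offers.
- The arm moves only by the tool servo_tool, never from a script. Its argument "series" is a list that holds one entry, the list of rows, each a list of 7 numbers: the opening, from 0 (shut) to 1 (fully open), then the shift along the world's x, y, z in mm, then the turn, a rotation vector about the world's x, y, z in rad. In form: [[[fingers, tx, ty, tz, rx, ry, rz], ...]]. A call has 1 to 20 rows; each row is the pose to reach, as a shift and turn from the pose commanded when the call began; what a row does not reach only later rows make up. A row lasts 1/8 s, in which the tool goes at most 62.5 mm and 10.7 degrees, less where a joint would pass 70% of its speed; a pose out of reach is approached as far as the arm can. A call with a gripper value outside its range is refused whole. The fingers move at their own pace and stop on an object; "squeeze" is the grip in N (left out, the last holds). Time passes only in rows, so rows that repeat a pose let the fingers close. It gives the time, the measured TCP pose, the force, the opening and the grip force at its end, in the units of the state.
- telemetry.read_state(): the state, without advancing time (a new reading comes with each control period).
- vision.read_camera(name): name is "scene" or "top"; returns a dict with "img" (400x640x3 uint8, red, green, blue), "camera_matrix" (3x3 intrinsics, pixels), "dist" ([k1, k2, p1, p2, k3] as OpenCV has them; the pictures are not rectified), "view" (4x4, takes a point from world to camera coordinates). Camera axes: x right, y up, looking along -z (the intrinsics and any distortion apply to the point x, -y, -z); pixel columns grow to the right and rows downward; lengths in m; the calibration is good to about 2 mm. A picture is of the moment at which its call begins. There is no depth.
- ctrl.job_done(): hands the job in; it is judged then, once.
The state is a dict: "time": time; "joint_pos": joint angles; "joint_vel": joint speeds; "tau": joint torques, N m; "tcp_pos": TCP position; "tcp_rot": TCP orientation; "wrist_force": force on the tool from outside, world axes, zero at the start; "torque": the same for the moment, N m; "finger_gap": finger opening in m; "grasp_force": force on a finger pad.
Only numpy, scipy, OpenCV 4.12 (cv2) and the standard library are available. Lean on these libraries where they do the work, as an engineer would, in place of code of your own. Each camera call takes 0.05 s, during which the arm holds its last target. There are 200 camera calls.

## Task

Make up two kits from the stock on the counter: lay the mahogany sample block and the brass scratch stock flat, side by side, on the floor of the blue tray; put the ebony-handled awl (lying down) and the green iron weight (standing upright) in the wooden box, then close the box with its lid so that the lid sits fully down on the rim. Set things down, do not drop them, and leave the pale maple block and the cork block where they are.

Things in the scene. Friction and masses are not known exactly. Their poses are not given: they have to be found in the camera images.
- mahogany_block: Waxed red-brown mahogany sample block with one thin pale inlay line along its top, loose, 70 (x) x 44 (y) x 20 (z) mm, 45 g. Origin at the centre of its underside, z up.
- scratch_stock: Brass scratch stock, loose, 0.36 kg: bar 100 (x) x 18 (y) x 20 (z) mm, with a fence 34 mm wide (y), same height, from x = +18 to +48 mm; a steel screw on the fence stands 7 mm higher; a steel cutter at x = -40 mm shows 4 mm past each side. Origin at the centre of the bar's underside; the bare bar can be gripped across y at x = 0. Centre of mass at about x = +7 mm.
- awl: Awl lying on the counter, loose, 70 g: black ebony handle of square section with rounded edges, 66 mm long (x) x 24 mm wide x 24 mm high; brass ferrule and thin steel blade stick out along +x to x = +82 mm, 12 mm above the underside. Origin at the centre of the underside of the handle; the handle spans x = -33 to +33 mm.
- weight: Green-painted cast-iron weight, loose, about 0.32 kg: round body 44 mm in diameter and 26 mm high, a neck, and on top a knob 24 mm in diameter from 32 to 40 mm height. Origin at the centre of its underside, z up.
- lid: Loose pale wooden lid, handle up, 0.22 kg. From below: plug 134 (x) x 108 (y) x 5 mm that goes inside the box with 8 mm play each side; plate 174 x 148 x 7 mm (z = 5 to 12) that rests on the rim; dark central handle bar 70 (x) x 16 (y) mm, z = 12 to 36. Origin at the centre of the plug's underside: 53 mm above the box's origin when closed. Either way round (half turn) fits.
- tray: Blue open tray fixed to the counter, 178 (x) x 146 (y) x 28 (z) mm outside, walls and floor 6 mm thick (166 x 134 mm inside, inner floor at z = 6 mm). Origin at the centre of its underside, z up.
- box: Pale wooden open box fixed to the counter, 166 (x) x 140 (y) x 58 (z) mm outside, walls and floor 8 mm thick (150 x 124 mm inside, inner floor at z = 8 mm, rim at z = 58 mm). Origin at the centre of its underside, z up. Contents must stay below z = 53 mm for the lid to close.
- maple_block: Pale maple sample block with one thin black inlay line, loose, same size as the mahogany one (70 x 44 x 20 mm). Not wanted: to be left where it is. Origin at the centre of its underside.
- cork_block: Brown cork sanding block, loose, 78 x 42 x 30 mm. Not wanted: to be left where it is. Origin at the centre of its underside.
There are look-alikes about, which are no part of the job. There is more than one size of the tray; the one meant has the size given above.

How it is judged:
By the outcome, as a careful person would: the job done as asked, in the order asked, and still so for the second after the job is handed in, with the robot touching nothing.
It also fails if it takes over 125 s, if anything falls off the work surface, if the arm or the gripper's body presses on something with over 40 N, if the wrist force passes 120 N, or if a joint passes its speed limit or range.

## Working session

There is one attempt and no reset: what is moved stays moved. The work goes in short steps, Python scripts to look and compute and a tool call to move; the robot and the scene stay as the last step left them, time stands still between calls to the robot, and variables do not carry over. Pictures are saved under pics/ and viewed, at most 15 in all, crops included, and the job is handed in when it is done.

Besides the shell and the picture viewer there is one more tool, called after "Request:" as name([rows], argument=value, ...), one row to a line, values as JSON. servo_tool: Moves the arm, as the interface text tells. Its arguments: {"type":"object","properties":{"series":{"type":"array","items":{"type":"array","items":{"type":"array","items":{"type":"number"}}}},"squeeze":{"type":"number"}},"required":["series"]}

```bash
mkdir -p pics; cat > h.py <<'E'
import numpy as np, cv2
from plant import telemetry, vision, ctrl
def cam(n):
    c=vision.read_camera(n); return c
def ray(c,uv):
    K=np.array(c["camera_matrix"],float);d=np.array(c["dist"],float);V=np.array(c["view"],float)
    p=cv2.undistortPoints(np.array(uv,float).reshape(-1,1,2),K,d).reshape(-1,2)
    dc=np.c_[p[:,0],-p[:,1],-np.ones(len(p))]
    R=V[:3,:3];return -R.T@V[:3,3], dc@R
def plane(c,uv,z):
    o,d=ray(c,uv); return (o+d*((z-o[2])/d[:,2])[:,None])[:,:2]
def proj(c,X):
    V=np.array(c["view"],float);X=np.atleast_2d(X);p=X@V[:3,:3].T+V[:3,3]
    return cv2.projectPoints(p*[1,-1,-1],np.zeros(3),np.zeros(3),np.array(c["camera_matrix"],float),np.array(c["dist"],float))[0].reshape(-1,2)
def save(c,n): cv2.imwrite(f"pics/{n}.png",c["img"][:,:,::-1])
E
python3 - <<'E'
from h import *
for n in("top","scene"):
    c=cam(n);save(c,n+"0");print(n,c["camera_matrix"],c["dist"],ray(c,[[320,200]]))
s=telemetry.read_state();print(s["tcp_pos"],s["tcp_rot"],s["wrist_force"],s["time"],ctrl.tip_reach)
E
```

```text
top [[363.78008506   0.         322.09152523]
 [  0.         363.78008506 201.75089171]
 [  0.           0.           1.        ]] [-0.03174638  0.          0.          0.          0.        ] (array([ 0.39068542, -0.01830804,  0.86790675]), array([[ 0.12751996,  0.00588385, -0.99184689]]))
scene [[454.38385514   0.         314.81723554]
 [  0.         454.38385514 202.3890646 ]
 [  0.           0.           1.        ]] [-0.08858511  0.          0.          0.          0.        ] (array([ 1.09454026, -0.47607289,  0.70980086]), array([[-0.59389474,  0.47767258, -0.64751501]]))
[ 0.24187978 -0.6297313   0.24445781] [-1.82317208e-01  9.83239481e-01  7.15285037e-04 -2.18883805e-04] [ 0.1648377  -0.55094855  0.51492124] 0.1 0.014
```

View pics/top0.png

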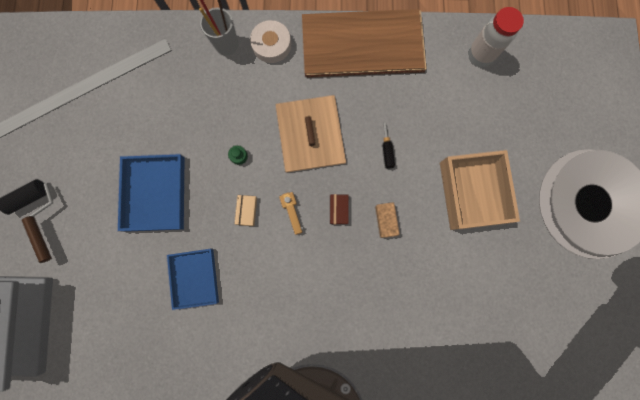

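View pics/scene0.png

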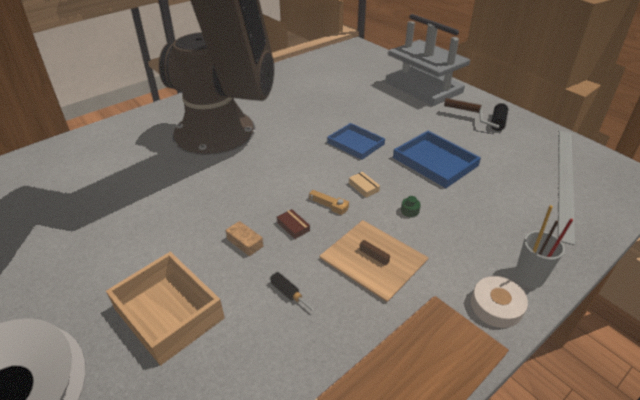

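The top view is up = +x and left = +y. The large blue tray is at about (152,193), with a smaller look-alike at (193,279). Box (480,190), lid (311,133), awl (388,150), weight (237,155), mahogany (340,209), scratch stock (291,212), maple (245,210), cork (388,220). The scene view agrees.

```bash
cat > meas.py <<'E'
from h import *
c=cam("top");im=c["img"];hsv=cv2.cvtColor(im,cv2.COLOR_RGB2HSV);H,S,Vv=[hsv[...,i].astype(int) for i in range(3)]
gray=Vv
def blob(name,box,m,z):
    x0,y0,x1,y1=box;M=np.zeros(m.shape,np.uint8);M[y0:y1,x0:x1]=m[y0:y1,x0:x1]
    M=cv2.morphologyEx(M,cv2.MORPH_CLOSE,np.ones((3,3)))
    n,l,st,ce=cv2.connectedComponentsWithStats(M);i=1+np.argmax(st[1:,4])
    v,u=np.nonzero(l==i)
    P=plane(c,np.c_[u,v],z)*1000
    # sub-pixel: area-based
    r=cv2.minAreaRect(P.astype(np.float32));mu=P.mean(0);w,E=np.linalg.eigh(np.cov((P-mu).T));a=np.degrees(np.arctan2(E[1,1],E[0,1]))
    print(name,"n",len(u),"cen",mu.round(1),"rect",np.round(r[0],1),np.round(np.array(r[1])+2.3,1),round(r[2],1),"axis",round(a%180,1))
    return P
if __name__=="__main__":
    s=S>60
    blob("mahog",(325,188,355,230),s,.01)
    blob("stock",(276,186,306,240),s,.010)
    blob("maple",(230,190,262,232),S>40,.01)
    blob("cork",(370,198,405,242),s,.015)
    blob("awlhandle",(376,136,400,172),(Vv<50)*1,.012)
    blob("awlblade",(376,118,396,138),(abs(Vv-np.median(Vv[100:120,370:400]))>18)*1,.012)
    blob("weight",(222,140,254,170),(S>90)*1,.02)
    blob("lid",(270,90,352,178),S>50,.012)
    blob("lidh",(300,110,322,152),(Vv<105)*1,.036)
    blob("tray",(110,145,195,240),(S>90)*1,.014)
    blob("tray2",(160,240,225,315),(S>90)*1,.014)
    blob("box",(435,140,525,240),(S>50)*1,.03)
    big=cv2.resize(im[100:250,215:415],None,fx=4,fy=4,interpolation=cv2.INTER_CUBIC);cv2.imwrite("pics/crop1.png",big[...,::-1])
    big=cv2.resize(im[135:245,435:535],None,fx=5,fy=5,interpolation=cv2.INTER_CUBIC);cv2.imwrite("pics/crop2.png",big[...,::-1])
E
python3 meas.py
```

```text
mahog n 559 cen [480.1 -58.2] rect [480.  -58.6] [73.8 45.2] 0.4 axis 0.5
stock n 441 cen [474.3  54.9] rect [469.7  52.8] [104.8  38.3] 19.6 axis 18.8
maple n 641 cen [475.2 163.9] rect [475.5 164. ] [52.4 76. ] 85.9 axis 177.1
cork n 672 cen [ 454.7 -171.1] rect [ 455.1 -171. ] [82.4 49.1] 8.6 axis 9.0
awlhandle n 256 cen [ 612.2 -177.6] rect [ 612.9 -177.7] [68.9 26.4] 6.2 axis 5.7
awlblade n 22 cen [ 673.6 -174.7] rect [ 674.2 -174.7] [ 7.2 27.5] 89.2 axis 7.9
weight n 241 cen [607.2 185.2] rect [607.1 184.5] [46.  39.4] 45.9 axis 43.5
lid n 4318 cen [664.1  12.8] rect [665.4  12.9] [178.6 152.5] 9.6 axis 9.4
lidh n 253 cen [658.8   8.6] rect [659.9   8.2] [78.4 23.6] 9.3 axis 12.2
tray n 4839 cen [514.6 391. ] rect [515.9 391.2] [183.4 159.1] 2.5 axis 4.2
tray2 n 2561 cen [313.9 281. ] rect [314.3 281.1] [128.9 110.6] 8.5 axis 8.8
box n 5149 cen [ 526.5 -386. ] rect [ 527.9 -385.8] [177.  169.7] 7.2 axis 178.1
```

View pics/crop1.png

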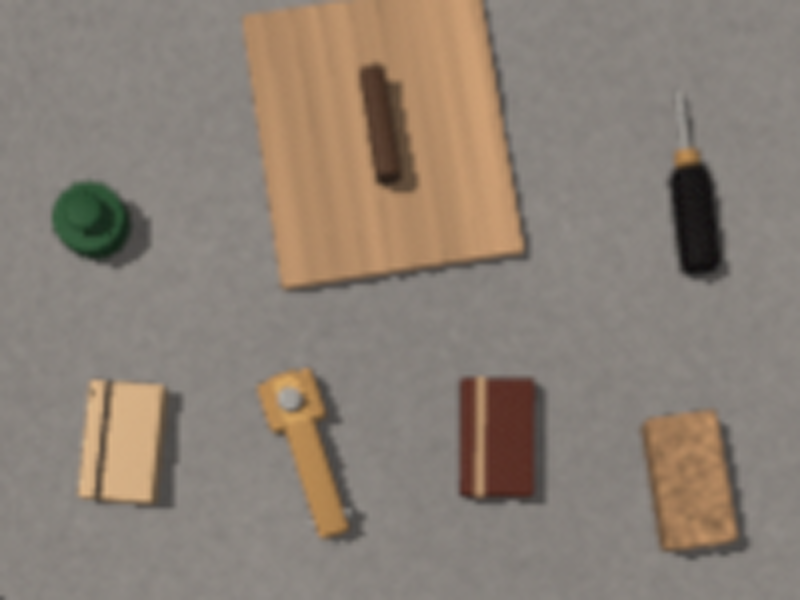

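View pics/crop2.png

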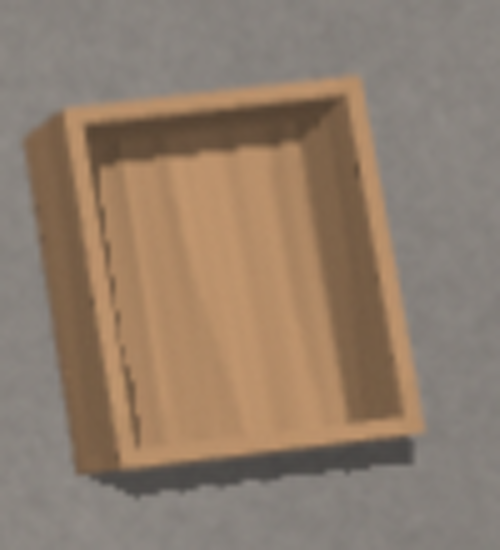

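The crops show clear edges: box rim corners in crop2 at (67,108), (360,77), (424,432) and (120,468). In crop1 the awl tip is at (681,92) and the handle end at (702,268), the stock bar end at (333,532) and its screw at (290,399), and the weight body is centred near (91,221). I'll convert these to positions.

```bash
python3 - <<'E'
from h import *
import meas as m
c=m.c
def q(n,pts,z,s=4,o=(215,100)):
    uv=(np.array(pts,float)+.5)/s-.5+np.array(o); P=plane(c,uv,z)*1000; print(n,P.round(1).tolist()); return P
B=q("box",[(67,108),(360,77),(424,432),(120,468)],.058,5,(435,135))
def quad(B):
    print(" cen",B.mean(0).round(1),"sides",[round(float(np.linalg.norm(B[i]-B[(i+1)%4])),1) for i in range(4)],"angs",[round(float(np.degrees(np.arctan2(*(B[i]-B[(i+1)%4])[::-1]))),1) for i in range(4)])
quad(B)
T=plane(c,[[0,0]],.02)
q("stock end,screw",[(333,532)],.01);q("screw",[(290,399)],.027);q("fence end",[(284,377)],.02)
q("awl tip,ferrule,handle end",[(681,92),(686,157),(702,270)],.012);q("awl handle topface mid",[(691,166),(701,268)],.02)
q("weight",[(91,221)],.013);q("knob",[(82,213)],.040)
q("lidhandle",[(372,67),(389,180)],.030)
q("lid",[(244,15),(485,-5),(525,250),(285,287)],.012)
m.blob("lid",(270,90,352,178),m.S>50,.0085);
P=m.blob("wt",(222,140,254,170),(m.S>45)*1,.013)
m.blob("stk",(276,186,306,240),(m.S>60)&(m.Vv>110),.01)
print(np.degrees(cv2.fitLine(P.astype(np.float32),2,0,.1,.1)[0]))
big=cv2.resize(m.im[140:245,105:200],None,fx=5,fy=5,interpolation=cv2.INTER_CUBIC);cv2.imwrite("pics/crop3.png",big[...,::-1])
E
```

```text
box [[598.6, -305.5], [615.1, -442.6], [451.3, -462.9], [434.2, -323.8]]
 cen [ 524.8 -383.7] sides [138.0, 165.0, 140.1, 165.5] angs [96.8, 7.1, -83.0, -173.7]
stock end,screw [[423.1, 38.1]]
screw [[499.6, 63.3]]
fence end [[513.5, 67.8]]
awl tip,ferrule,handle end [[692.8, -169.8], [651.8, -172.3], [581.9, -180.9]]
awl handle topface mid [[643.8, -173.8], [581.3, -178.8]]
weight [[608.5, 187.1]]
knob [[606.3, 186.1]]
lidhandle [[700.0, 18.3], [630.5, 7.2]]
lid [[739.4, 98.3], [753.5, -49.9], [593.1, -74.5], [569.1, 69.2]]
lid n 4318 cen [665.2  12.8] rect [666.3  13.1] [179.4 153.1] 9.7 axis 9.4
wt n 274 cen [609.2 187.5] rect [608.9 186.2] [49.9 43.2] 45.9 axis 45.4
stk n 412 cen [474.6  55.7] rect [469.9  53.6] [104.   36.9] 19.6 axis 18.9
[40.214165]
```

View pics/crop3.png

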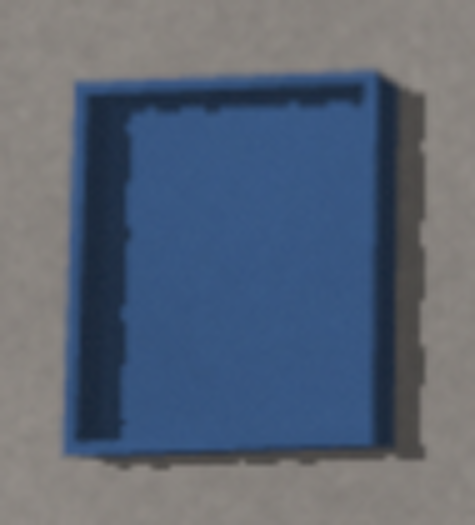

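Sizes check out: box rim 138–140 × 165, lid about 174 × 148 plus pixel size, tray about 178 × 146. The tray rim corners in crop3 are about (76,84), (380,72), (378,446) and (64,452). Moving over the mahogany block now.

Request:
servo_tool([
  [[0.75,238,571,-125,0,0,-0.358],[0.75,238,571,-125,0,0,-0.358],[0.75,238,571,-125,0,0,-0.358],[0.75,238,571,-125,0,0,-0.358],[0.75,238,571,-125,0,0,-0.358],[0.75,238,571,-125,0,0,-0.358],[0.75,238,571,-125,0,0,-0.358],[0.75,238,571,-125,0,0,-0.358],[0.75,238,571,-125,0,0,-0.358],[0.75,238,571,-125,0,0,-0.358],[0.75,238,571,-125,0,0,-0.358],[0.75,238,571,-125,0,0,-0.358],[0.75,238,571,-165,0,0,-0.358],[0.75,238,571,-165,0,0,-0.358]],
], squeeze=30)

```text
time: 1.95
tcp_pos: [0.4776, -0.0607, 0.0787]
tcp_rot: [-0.003, 1.0, -0.0, -0.002]
wrist_force: [0.3, 0.0, 0.5]
finger_gap: 0.0637
grasp_force: 0.0
```

```bash
cat >> h.py <<'E'
def yaw(q):
    from scipy.spatial.transform import Rotation as R
    y=R.from_quat(q).as_matrix()[:,1]; a=np.degrees(np.arctan2(y[1],y[0]))-90; return round((a+90)%180-90,2)
def st():
    s=telemetry.read_state();print("t",s["time"],"tcp",(np.array(s["tcp_pos"])*1000).round(1),"yaw",yaw(s["tcp_rot"]),"gap",round(s["finger_gap"]*1000,1),"grip",np.round(s["grasp_force"],1),"F",np.round(s["wrist_force"],1),"tip",ctrl.tip_reach);return s
E
python3 - <<'E'
from h import *
st()
import meas as m
P=plane(m.c,(np.array([(76,84),(380,72),(378,447),(64,452)])+.5)/5-.5+[105,140],.028)*1000
print(P.round(1),P.mean(0),[np.linalg.norm(P[i]-P[i-1]).round(1) for i in range(4)])
d=P[0]-P[3]+P[1]-P[2];e=P[0]-P[1]+P[3]-P[2];print(np.degrees(np.arctan2(d[1],d[0])),np.degrees(np.arctan2(-e[0],e[1])))
E
```

```text
t 1.95 tcp [477.6 -60.7  78.7] yaw 0.38 gap 63.7 grip 0.0 F [0.3 0.  0.5] tip 0.014
[[599.2 465.6]
 [605.9 319.1]
 [428.  309.8]
 [424.  457.5]] [514.27167136 387.98998104] [np.float64(175.4), np.float64(146.7), np.float64(178.1), np.float64(147.8)]
2.8345220157222295 2.074023006746928
```

Request:
servo_tool([
  [[0.75,1,1,-30,0,0,0],[0.75,1,1,-62,0,0,0],[0.75,1,1,-62,0,0,0],[0.75,1,1,-62,0,0,0]],
])

```text
time: 2.5
tcp_pos: [0.482, -0.0583, 0.0199]
tcp_rot: [-0.004, 1.0, 0.0, 0.001]
wrist_force: [0.1, -0.1, 0.8]
finger_gap: 0.0639
grasp_force: 0.0
```

```bash
python3 -c "
from h import *
st();save(cam('scene'),'s1');import meas"
python3 -c "
import cv2;i=cv2.imread('pics/s1.png')[120:300,180:400];cv2.imwrite('pics/s1c.png',cv2.resize(i,None,fx=3,fy=3))"
```

```text
t 2.5 tcp [482.  -58.3  19.9] yaw 0.5 gap 63.9 grip 0.0 F [ 0.1 -0.1  0.8] tip 0.014
```

View pics/s1c.png

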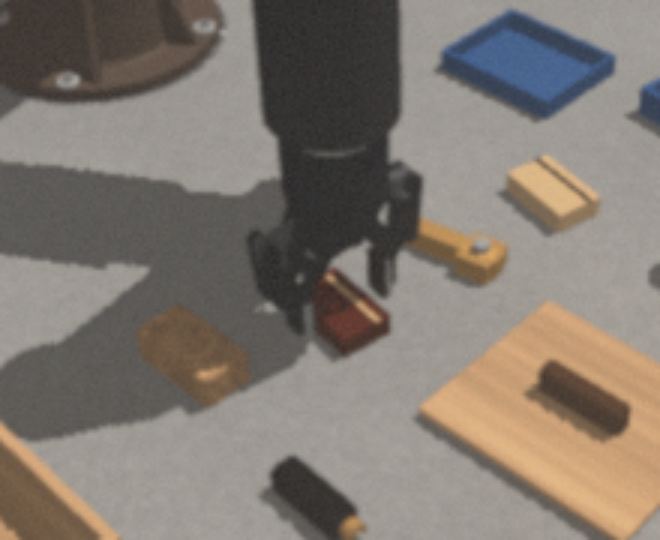

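The fingers straddle the mahogany block at about (350,310) in the crop, clear of the stock and the cork. Closing and lifting.

Request:
servo_tool([
  [[0.3,0,0,-2,0,0,0],[0.3,0,0,-2,0,0,0],[0.3,0,0,-2,0,0,0],[0.3,0,0,-2,0,0,0],[0.3,0,0,-2,0,0,0],[0.3,0,0,20,0,0,0],[0.3,0,0,40,0,0,0],[0.3,0,0,40,0,0,0]],
], squeeze=40)

```text
time: 3.6
tcp_pos: [0.4821, -0.0577, 0.0598]
tcp_rot: [-0.005, 1.0, 0.0, 0.002]
wrist_force: [-1.0, -0.6, -1.7]
finger_gap: 0.043
grasp_force: 41.4
```

```bash
python3 -c "
from h import *
st()"
```

```text
t 3.6 tcp [482.1 -57.7  59.8] yaw 0.52 gap 43.0 grip 41.4 F [-1.  -0.6 -1.7] tip 0.014
```

Request:
servo_tool([
  [[0.3,0,0,40,0,0,0],[0.3,36,425,40,0,0,0.033],[0.3,36,425,40,0,0,0.033],[0.3,36,425,40,0,0,0.033],[0.3,36,425,40,0,0,0.033],[0.3,36,425,40,0,0,0.033],[0.3,36,425,40,0,0,0.033],[0.3,36,425,40,0,0,0.033],[0.3,36,425,40,0,0,0.033],[0.3,36,425,0,0,0,0.033],[0.3,36,425,0,0,0,0.033],[0.3,36,425,0,0,0,0.033]],
])

```text
time: 5.1
tcp_pos: [0.5174, 0.3665, 0.0589]
tcp_rot: [-0.021, 1.0, -0.0, 0.0]
wrist_force: [0.0, 0.7, -0.1]
finger_gap: 0.0432
grasp_force: 41.4
```

```bash
python3 -c "
from h import *
st();c=cam('scene');save(c,'s2');i=c['img'][100:220,360:520,::-1];cv2.imwrite('pics/s2c.png',cv2.resize(i,None,fx=4,fy=4))"
```

```text
t 5.1 tcp [517.4 366.5  58.9] yaw 2.39 gap 43.2 grip 41.4 F [ 0.   0.7 -0.1] tip 0.014
```

View pics/s2c.png

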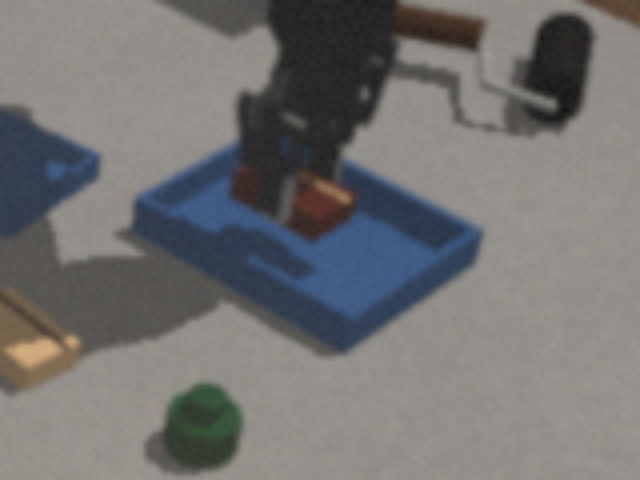

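The block hangs level over the tray at about (295,200) in the crop. Lowering it.

Request:
servo_tool([
  [[0.3,0,0,-25,0,0,0],[0.3,0,0,-31,0,0,0],[0.3,0,0,-33,0,0,0],[0.3,0,0,-34,0,0,0],[0.3,0,0,-34,0,0,0],[0.3,0,0,-34,0,0,0]],
])

```text
time: 5.9
tcp_pos: [0.5172, 0.3671, 0.0247]
tcp_rot: [-0.021, 1.0, 0.0, 0.0]
wrist_force: [0.4, 0.3, -0.1]
finger_gap: 0.043
grasp_force: 41.4
```

Request:
servo_tool([
  [[0.3,0,0,-0.7,0,0,0],[0.3,0,0,-1.4,0,0,0],[0.3,0,0,-1.4,0,0,0]],
])

```text
time: 6.28
tcp_pos: [0.5171, 0.367, 0.0234]
tcp_rot: [-0.021, 1.0, 0.0, 0.0]
wrist_force: [-1.6, -0.7, 4.8]
finger_gap: 0.0432
grasp_force: 41.9
```

Request:
servo_tool([
  [[0.6,0,0,0,0,0,0],[0.6,0,0,0,0,0,0],[0.6,0,0,0,0,0,0],[0.6,0,0,30,0,0,0],[0.6,0,0,75,0,0,0],[0.6,-45,-313,75,0,0,0.281],[0.6,-45,-313,75,0,0,0.281],[0.6,-45,-313,75,0,0,0.281],[0.6,-45,-313,75,0,0,0.281],[0.6,-45,-313,75,0,0,0.281],[0.6,-45,-313,75,0,0,0.281],[0.6,-45,-313,55,0,0,0.281],[0.6,-45,-313,55,0,0,0.281]],
])

```text
time: 7.9
tcp_pos: [0.4715, 0.0538, 0.0771]
tcp_rot: [-0.161, 0.987, -0.0, -0.001]
wrist_force: [1.0, 0.2, -0.3]
finger_gap: 0.0514
grasp_force: 0.0
```

```bash
python3 - <<'E'
from h import *
st()
import meas as m
m.blob("mah",(118,150,185,238),(((m.H<15)|(m.H>165))&(m.S>70))*1,.016)
m.blob("pale",(118,150,185,238),((m.H<22)&(m.H>8)&(m.S>50))*1,.026)
E
```

```text
t 7.9 tcp [471.5  53.8  77.1] yaw 18.49 gap 51.4 grip 0.0 F [ 1.   0.2 -0.3] tip 0.014
mah n 249 cen [534.1 372.4] rect [528.1 368.7] [45.8 49.4] 0.4 axis 121.4
pale n 2960 cen [463.2 370.8] rect [477.  382.2] [143.6 159.6] 2.4 axis 116.3
```

Request:
servo_tool([
  [[0.6,0,0,-40,0,0,0],[0.6,0,0,-60,0,0,0],[0.6,0,0,-60,0,0,0],[0.6,0,0,-60,0,0,0],[0.1,0,0,-60,0,0,0],[0.1,0,0,-60,0,0,0],[0.1,0,0,-60,0,0,0],[0.1,0,0,-60,0,0,0],[0.1,0,0,-60,0,0,0],[0.1,0,0,-60,0,0,0]],
], squeeze=70)

```text
time: 9.2
tcp_pos: [0.4726, 0.0543, 0.019]
tcp_rot: [-0.161, 0.987, 0.0, 0.001]
wrist_force: [-2.7, 0.3, 8.7]
finger_gap: 0.0164
grasp_force: 69.2
```

Request:
servo_tool([
  [[0.1,0,0,30,0,0,0],[0.1,0,0,80,0,0,0],[0.1,46,367,80,0,0,-0.281],[0.1,46,367,80,0,0,-0.281],[0.1,46,367,80,0,0,-0.281],[0.1,46,367,80,0,0,-0.281],[0.1,46,367,80,0,0,-0.281],[0.1,46,367,80,0,0,-0.281],[0.1,46,367,80,0,0,-0.281],[0.1,46,367,50,0,0,-0.281],[0.1,46,367,50,0,0,-0.281],[0.1,46,367,50,0,0,-0.281]],
])

```text
time: 10.7
tcp_pos: [0.5183, 0.4205, 0.0686]
tcp_rot: [-0.021, 1.0, -0.0, 0.0]
wrist_force: [0.4, -0.1, -2.8]
finger_gap: 0.0163
grasp_force: 69.6
```

```bash
python3 -c "
from h import *
st();c=cam('scene');i=c['img'][100:220,360:520,::-1];cv2.imwrite('pics/s3c.png',np.vstack([cv2.resize(i,None,fx=2.5,fy=2.5),cv2.resize(cam('top')['img'][140:250,100:260,::-1],None,fx=2.5,fy=2.5)]))"
```

```text
t 10.7 tcp [518.3 420.5  68.6] yaw 2.38 gap 16.3 grip 69.6 F [ 0.4 -0.1 -2.8] tip 0.014
```

View pics/s3c.png

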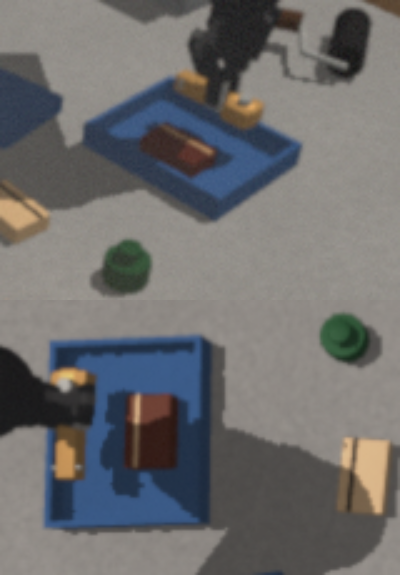

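The stock is level and left of the block in the top crop, with a clear gap. Lowering.

Request:
servo_tool([
  [[0.1,0,0,-30,0,0,0],[0.1,0,0,-38,0,0,0],[0.1,0,0,-41,0,0,0],[0.1,0,0,-42,0,0,0],[0.1,0,0,-42.7,0,0,0],[0.1,0,0,-42.7,0,0,0],[0.1,0,0,-42.7,0,0,0]],
])

```text
time: 11.68
tcp_pos: [0.5181, 0.421, 0.0255]
tcp_rot: [-0.021, 1.0, 0.0, 0.0]
wrist_force: [0.6, 0.2, -4.1]
finger_gap: 0.0164
grasp_force: 69.6
```

Request:
servo_tool([
  [[0.1,0,0,-0.7,0,0,0],[0.1,0,0,-1.2,0,0,0],[0.1,0,0,-1.2,0,0,0]],
])

```text
time: 12.05
tcp_pos: [0.5181, 0.4211, 0.0251]
tcp_rot: [-0.021, 1.0, 0.0, 0.0]
wrist_force: [-3.0, -2.0, 6.1]
finger_gap: 0.0163
grasp_force: 71.0
```

Request:
servo_tool([
  [[0.3,0,0,0,0,0,0],[0.3,0,0,0,0,0,0],[0.3,0,0,0,0,0,0],[0.3,0,0,30,0,0,0],[0.5,0,0,75,0,0,0],[0.55,94,-598,75,0,0,0.054],[0.55,94,-598,75,0,0,0.054],[0.55,94,-598,75,0,0,0.054],[0.55,94,-598,75,0,0,0.054],[0.55,94,-598,75,0,0,0.054],[0.55,94,-598,75,0,0,0.054],[0.55,94,-598,75,0,0,0.054],[0.55,94,-598,75,0,0,0.054],[0.55,94,-598,75,0,0,0.054],[0.55,94,-598,75,0,0,0.054],[0.55,94,-598,75,0,0,0.054],[0.55,94,-598,55,0,0,0.054],[0.55,94,-598,55,0,0,0.054]],
])

```text
time: 14.3
tcp_pos: [0.6108, -0.1766, 0.0776]
tcp_rot: [-0.048, 0.999, 0.0, -0.001]
wrist_force: [0.3, 0.8, 0.6]
finger_gap: 0.0471
grasp_force: 0.0
```

```bash
python3 - <<'E'
from h import *
st()
import meas as m
im=m.im
a=cv2.resize(im[145:240,105:200,::-1],None,fx=4,fy=4);b=cv2.resize(cam('scene')['img'][250:345,240:335,::-1],None,fx=4,fy=4)
cv2.imwrite('pics/s4.png',np.hstack([a,b]))
P=m.blob("mah",(118,150,185,238),((((m.H<12)|(m.H>160))&(m.S>60)))*1,.016)
E
```

```text
t 14.3 tcp [ 610.8 -176.6   77.6] yaw 5.49 gap 47.1 grip 0.0 F [0.3 0.8 0.6] tip 0.014
mah n 561 cen [516.1 367.5] rect [515.8 368.1] [72.9 50.7] 3.6 axis 5.2
```

View pics/s4.png

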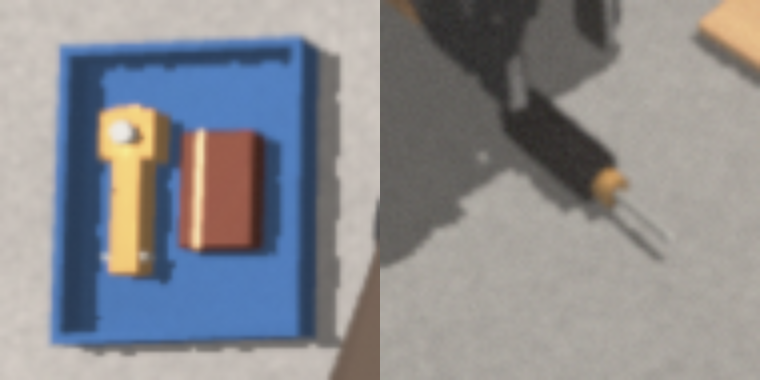

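The tray kit is flat and side by side, with the stock at (135,190) and the block at (222,190), not touching. The fingers are above the awl handle. Grasping it.

Request:
servo_tool([
  [[0.55,1,0,-40,0,0,0],[0.55,1,0,-57,0,0,0],[0.55,1,0,-57,0,0,0],[0.55,1,0,-57,0,0,0],[0.15,1,0,-57,0,0,0],[0.15,1,0,-57,0,0,0],[0.15,1,0,-57,0,0,0],[0.15,1,0,-57,0,0,0],[0.15,1,0,-57,0,0,0]],
], squeeze=45)

```text
time: 15.52
tcp_pos: [0.614, -0.1771, 0.0234]
tcp_rot: [-0.048, 0.999, -0.0, 0.001]
wrist_force: [-0.7, 0.5, 6.4]
finger_gap: 0.0226
grasp_force: 45.6
```

Request:
servo_tool([
  [[0.15,0,0,50,0,0,0],[0.15,0,0,100,0,0,0],[0.15,0,0,100,0,0,0],[0.15,-108,-239,100,0,0,0.019],[0.15,-108,-239,100,0,0,0.019],[0.15,-108,-239,100,0,0,0.019],[0.15,-108,-239,100,0,0,0.019],[0.15,-108,-239,100,0,0,0.019],[0.15,-108,-239,100,0,0,0.019],[0.15,-108,-239,80,0,0,0.019],[0.15,-108,-239,80,0,0,0.019]],
])

```text
time: 16.9
tcp_pos: [0.5047, -0.4142, 0.1004]
tcp_rot: [-0.058, 0.998, 0.001, -0.001]
wrist_force: [-0.3, -0.4, -0.8]
finger_gap: 0.0229
grasp_force: 44.8
```

```bash
python3 - <<'E'
from h import *
st()
a=cv2.resize(cam('top')['img'][120:245,430:560,::-1],None,fx=3,fy=3);b=cv2.resize(cam('scene')['img'][220:345,90:220,::-1],None,fx=3,fy=3)
cv2.imwrite('pics/s5.png',np.hstack([a,b]))
E
```

```text
t 16.9 tcp [ 504.7 -414.2  100.4] yaw 6.65 gap 22.9 grip 44.8 F [-0.3 -0.4 -0.8] tip 0.014
```

View pics/s5.png

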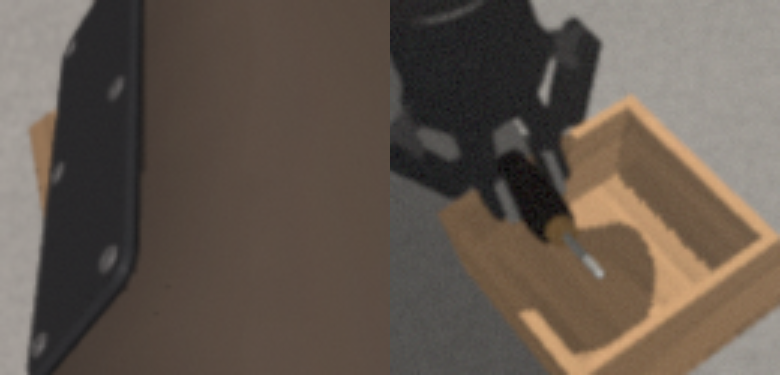

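The awl is level, pointing along the box's long side and inside the rim. Lowering.

Request:
servo_tool([
  [[0.15,0,1,-30,0,0,0],[0.15,0,1,-58,0,0,0],[0.15,0,1,-64,0,0,0],[0.15,0,1,-68,0,0,0],[0.15,0,1,-68,0,0,0],[0.15,0,1,-68,0,0,0]],
])

```text
time: 17.75
tcp_pos: [0.5056, -0.4153, 0.035]
tcp_rot: [-0.057, 0.998, -0.0, 0.001]
wrist_force: [0.2, -0.1, -1.0]
finger_gap: 0.0231
grasp_force: 44.8
```

Request:
servo_tool([
  [[0.15,0,0,-1,0,0,0],[0.15,0,0,-2,0,0,0],[0.15,0,0,-3,0,0,0],[0.15,0,0,-3,0,0,0]],
])

```text
time: 18.25
tcp_pos: [0.505, -0.4151, 0.0314]
tcp_rot: [-0.057, 0.998, -0.0, 0.0]
wrist_force: [-1.2, 1.2, 4.4]
finger_gap: 0.0232
grasp_force: 45.3
```

Request:
servo_tool([
  [[0.34,0,0,0,0,0,0],[0.34,0,0,0,0,0,0],[0.34,0,0,0,0,0,0],[0.34,0,0,30,0,0,0],[0.34,0,0,90,0,0,0],[0.34,0,0,95,0,0,0]],
])

```text
time: 19.0
tcp_pos: [0.5076, -0.4169, 0.131]
tcp_rot: [-0.058, 0.998, -0.003, 0.004]
wrist_force: [-0.3, -0.6, -0.3]
finger_gap: 0.0292
grasp_force: 0.0
```

```bash
python3 - <<'E'
from h import *
s=st();print(np.round(s["joint_pos"],2))
E
```

```text
t 19.0 tcp [ 507.6 -416.9  131. ] yaw 6.62 gap 29.2 grip 0.0 F [-0.3 -0.6 -0.3] tip 0.014
[-0.39  0.41 -0.18  0.   -0.97 -1.07]
```

Request:
servo_tool([
  [[0.75,102,603,0,0,0,1.571],[0.75,102,603,0,0,0,1.571],[0.75,102,603,0,0,0,1.571],[0.75,102,603,0,0,0,1.571],[0.75,102,603,0,0,0,1.571],[0.75,102,603,0,0,0,1.571],[0.75,102,603,0,0,0,1.571],[0.75,102,603,0,0,0,1.571],[0.75,102,603,0,0,0,1.571],[0.75,102,603,0,0,0,1.571],[0.75,102,603,0,0,0,1.571],[0.75,102,603,0,0,0,1.571],[0.75,102,603,-30,0,0,1.571],[0.75,102,603,-50,0,0,1.571],[0.75,102,603,-50,0,0,1.571]],
])

```text
time: 20.88
tcp_pos: [0.606, 0.1859, 0.0745]
tcp_rot: [0.746, -0.666, -0.0, 0.002]
wrist_force: [-0.1, -0.4, -0.6]
finger_gap: 0.0642
grasp_force: 0.0
```

```bash
python3 - <<'E'
from h import *
st()
t=cam('top')
a=cv2.resize(t['img'][135:245,430:540,::-1],None,fx=3,fy=3);b=cv2.resize(cam('scene')['img'][150:260,350:460,::-1],None,fx=3,fy=3)
cv2.imwrite('pics/s6.png',np.hstack([a,b]))
E
```

```text
t 20.875 tcp [606.  185.9  74.5] yaw -83.52 gap 64.2 grip 0.0 F [-0.1 -0.4 -0.6] tip 0.014
```

View pics/s6.png

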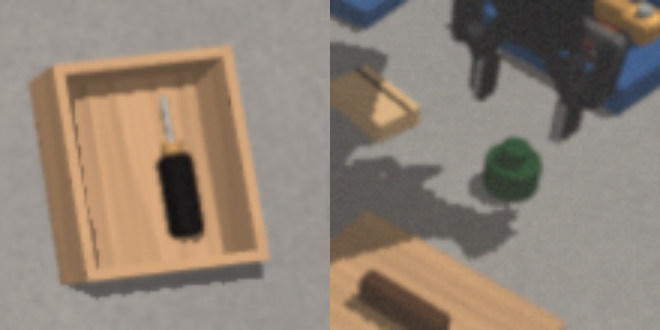

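The awl lies on the right side of the box at (180,195), leaving the left side free. The weight is centred under the open fingers. Grasping it by the body.

Request:
servo_tool([
  [[0.75,1,0,-40,0,0,0],[0.75,1,0,-57,0,0,0],[0.75,1,0,-57,0,0,0],[0.75,1,0,-57,0,0,0],[0.3,1,0,-57,0,0,0],[0.3,1,0,-57,0,0,0],[0.3,1,0,-57,0,0,0],[0.3,1,0,-57,0,0,0],[0.3,1,0,-57,0,0,0]],
], squeeze=70)

```text
time: 22.1
tcp_pos: [0.6085, 0.1883, 0.0207]
tcp_rot: [0.747, -0.665, 0.0, -0.001]
wrist_force: [-2.3, 0.3, 7.9]
finger_gap: 0.0417
grasp_force: 70.2
```

Request:
servo_tool([
  [[0.3,0,0,40,0,0,0],[0.3,0,0,100,0,0,0],[0.3,0,0,100,0,0,0],[0.3,-86,-544,100,0,0,0],[0.3,-86,-544,100,0,0,0],[0.3,-86,-544,100,0,0,0],[0.3,-86,-544,100,0,0,0],[0.3,-86,-544,100,0,0,0],[0.3,-86,-544,100,0,0,0],[0.3,-86,-544,100,0,0,0],[0.3,-86,-544,100,0,0,0],[0.3,-86,-544,100,0,0,0],[0.3,-86,-544,100,0,0,0],[0.3,-86,-544,100,0,0,0],[0.3,-86,-544,80,0,0,0],[0.3,-86,-544,80,0,0,0]],
])

```text
time: 24.1
tcp_pos: [0.5212, -0.3542, 0.0975]
tcp_rot: [0.747, -0.665, -0.002, 0.0]
wrist_force: [1.0, 0.3, -2.4]
finger_gap: 0.0415
grasp_force: 72.2
```

```bash
python3 - <<'E'
from h import *
st()
b=cv2.resize(cam('scene')['img'][220:350,90:230,::-1],None,fx=3,fy=3)
cv2.imwrite('pics/s7.png',b)
E
```

```text
t 24.1 tcp [ 521.2 -354.2   97.5] yaw -83.34 gap 41.5 grip 72.2 F [ 1.   0.3 -2.4] tip 0.014
```

View pics/s7.png

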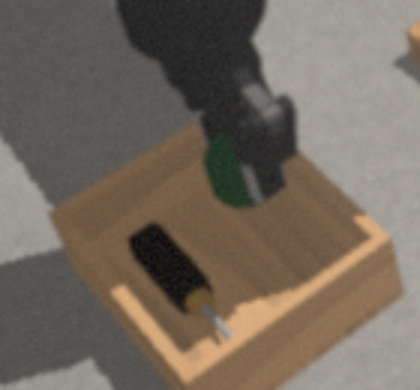

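The weight is upright in the fingers, over the free half of the box and clear of the awl. Lowering.

Request:
servo_tool([
  [[0.3,0,0,-30,0,0,0],[0.3,0,0,-56,0,0,0],[0.3,0,0,-62,0,0,0],[0.3,0,0,-66,0,0,0],[0.3,0,0,-66,0,0,0],[0.3,0,0,-66,0,0,0]],
])

```text
time: 24.9
tcp_pos: [0.5227, -0.3563, 0.034]
tcp_rot: [0.747, -0.665, 0.001, -0.0]
wrist_force: [0.0, -0.2, -2.9]
finger_gap: 0.0418
grasp_force: 72.2
```

Request:
servo_tool([
  [[0.3,0,0,-2,0,0,0],[0.3,0,0,-3,0,0,0],[0.3,0,0,-4,0,0,0],[0.3,0,0,-5,0,0,0],[0.3,0,0,-5,0,0,0]],
])

```text
time: 25.52
tcp_pos: [0.522, -0.3562, 0.0287]
tcp_rot: [0.747, -0.665, 0.0, 0.0]
wrist_force: [-3.1, 2.0, 4.9]
finger_gap: 0.0413
grasp_force: 73.2
```

Request:
servo_tool([
  [[0.62,0,0,0,0,0,0],[0.62,0,0,0,0,0,0],[0.62,0,0,0,0,0,0],[0.62,0,0,40,0,0,0],[0.62,0,0,100,0,0,0],[0.62,0,0,100,0,0,0],[0.5,143,369,100,0,0,-1.52],[0.5,143,369,100,0,0,-1.52],[0.5,143,369,100,0,0,-1.52],[0.5,143,369,100,0,0,-1.52],[0.5,143,369,100,0,0,-1.52],[0.5,143,369,100,0,0,-1.52],[0.5,143,369,100,0,0,-1.52],[0.5,143,369,100,0,0,-1.52],[0.5,143,369,100,0,0,-1.52],[0.5,143,369,100,0,0,-1.52],[0.5,143,369,60,0,0,-1.52],[0.5,143,369,60,0,0,-1.52],[0.5,143,369,60,0,0,-1.52]],
])

```text
time: 27.9
tcp_pos: [0.6655, 0.0127, 0.0888]
tcp_rot: [-0.083, 0.997, -0.0, 0.0]
wrist_force: [0.7, 0.0, 0.4]
finger_gap: 0.0428
grasp_force: 0.0
```

```bash
python3 - <<'E'
from h import *
st()
t=cam('top')
a=cv2.resize(t['img'][135:245,430:540,::-1],None,fx=3,fy=3);b=cv2.resize(cam('scene')['img'][190:300,310:440,::-1],None,fx=3,fy=3)
cv2.imwrite('pics/s8.png',np.hstack([a,b]))
E
```

```text
t 27.9 tcp [665.5  12.7  88.8] yaw 9.55 gap 42.8 grip 0.0 F [0.7 0.  0.4] tip 0.014
```

View pics/s8.png

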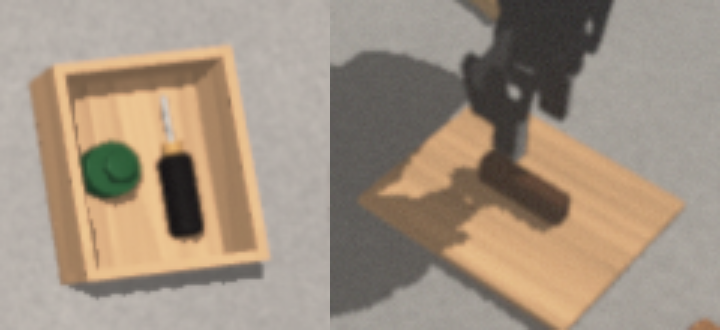

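The weight stands upright at (112,170) with the awl beside it, and the gripper is over the lid handle. Gripping the lid.

Request:
servo_tool([
  [[0.5,0,0,-40,0,0,0],[0.5,0,0,-56,0,0,0],[0.5,0,0,-56,0,0,0],[0.5,0,0,-56,0,0,0],[0.05,0,0,-56,0,0,0],[0.05,0,0,-56,0,0,0],[0.05,0,0,-56,0,0,0],[0.05,0,0,-56,0,0,0],[0.05,0,0,-56,0,0,0],[0.05,0,0,-56,0,0,0]],
], squeeze=90)

```text
time: 29.25
tcp_pos: [0.6657, 0.0131, 0.0335]
tcp_rot: [-0.083, 0.997, 0.0, 0.001]
wrist_force: [-1.0, 0.5, 6.8]
finger_gap: 0.0137
grasp_force: 89.3
```

Request:
servo_tool([
  [[0.05,0,0,30,0,0,0],[0.05,0,0,80,0,0,0],[0.05,0,0,120,0,0,0],[0.05,-140,-397,120,0,0,-0.05],[0.05,-140,-397,120,0,0,-0.05],[0.05,-140,-397,120,0,0,-0.05],[0.05,-140,-397,120,0,0,-0.05],[0.05,-140,-397,120,0,0,-0.05],[0.05,-140,-397,120,0,0,-0.05],[0.05,-140,-397,120,0,0,-0.05],[0.05,-140,-397,120,0,0,-0.05],[0.05,-140,-397,120,0,0,-0.05],[0.05,-140,-397,80,0,0,-0.05],[0.05,-140,-397,70,0,0,-0.05],[0.05,-140,-397,70,0,0,-0.05]],
])

```text
time: 31.12
tcp_pos: [0.5252, -0.3833, 0.1017]
tcp_rot: [-0.059, 0.998, 0.0, -0.001]
wrist_force: [1.5, 0.9, -0.7]
finger_gap: 0.0137
grasp_force: 88.4
```

```bash
python3 - <<'E'
from h import *
st()
b=cv2.resize(cam('scene')['img'][210:360,80:240,::-1],None,fx=4,fy=4)
cv2.imwrite('pics/s9.png',b)
E
```

```text
t 31.125 tcp [ 525.2 -383.3  101.7] yaw 6.71 gap 13.7 grip 88.4 F [ 1.5  0.9 -0.7] tip 0.014
```

View pics/s9.png

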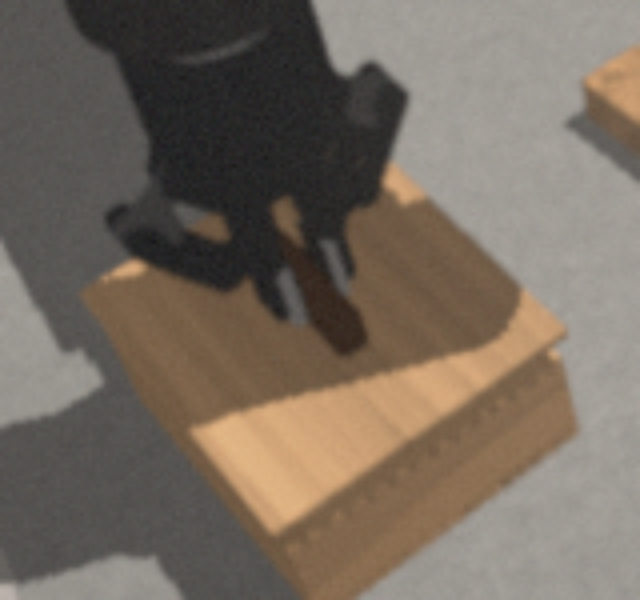

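The lid is level and square with the box, about 17 mm above its seat. Lowering slowly.

Request:
servo_tool([
  [[0.05,0,0,-5,0,0,0],[0.05,0,0,-9,0,0,0],[0.05,0,0,-11,0,0,0],[0.05,0,0,-13,0,0,0],[0.05,0,0,-14,0,0,0],[0.05,0,0,-14,0,0,0]],
])

```text
time: 31.92
tcp_pos: [0.525, -0.3841, 0.0879]
tcp_rot: [-0.058, 0.998, 0.0, -0.0]
wrist_force: [-0.2, 0.3, -1.5]
finger_gap: 0.0137
grasp_force: 88.4
```

Request:
servo_tool([
  [[0.05,0,0,-1,0,0,0],[0.05,0,0,-2,0,0,0],[0.05,0,0,-3,0,0,0],[0.05,0,0,-3,0,0,0]],
])

```text
time: 32.42
tcp_pos: [0.5251, -0.3841, 0.0864]
tcp_rot: [-0.058, 0.998, -0.0, 0.0]
wrist_force: [-3.1, 3.4, 9.0]
finger_gap: 0.0139
grasp_force: 89.9
```

Contact came at 86.4 mm, against 86.5 expected, so the lid is seated. Releasing and backing off.

Request:
servo_tool([
  [[0.4,0,0,0,0,0,0],[0.4,0,0,0,0,0,0],[0.4,0,0,0,0,0,0],[0.4,0,0,0,0,0,0],[0.4,0,0,30,0,0,0],[0.4,0,0,90,0,0,0],[0.4,0,0,150,0,0,0],[0.4,-50,250,150,0,0,0],[0.4,-50,250,150,0,0,0],[0.4,-50,250,150,0,0,0],[0.4,-50,250,150,0,0,0],[0.4,-50,250,150,0,0,0],[0.4,-50,250,150,0,0,0]],
])

```text
time: 34.05
tcp_pos: [0.4753, -0.1337, 0.2354]
tcp_rot: [-0.059, 0.998, -0.0, 0.0]
wrist_force: [0.0, -1.1, 0.6]
finger_gap: 0.0341
grasp_force: 0.0
```

```bash
python3 - <<'E'
from h import *
st()
t=cam('top');s=cam('scene')['img'][210:360,80:230,::-1]
cv2.imwrite('pics/s10.png',np.vstack([t['img'][130:320,:,::-1],np.hstack([cv2.resize(s,(380,380)),cv2.resize(t['img'][135:245,430:540,::-1],(260,380))])]))
E
```

```text
t 34.05 tcp [ 475.3 -133.7  235.4] yaw 6.74 gap 34.1 grip 0.0 F [ 0.  -1.1  0.6] tip 0.014
```

View pics/s10.png

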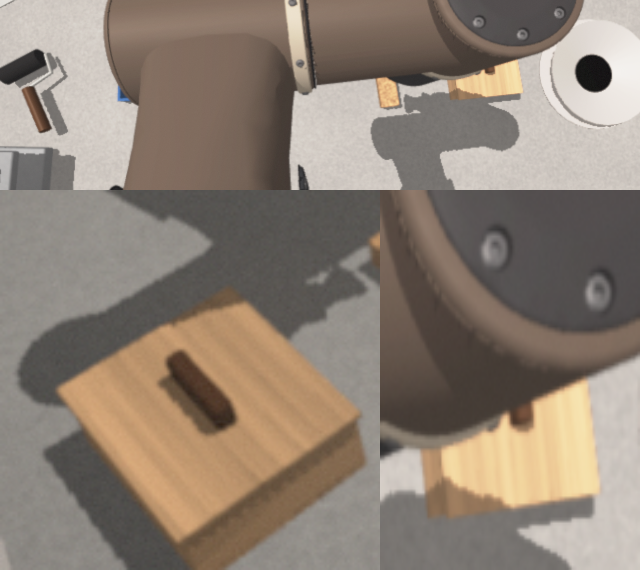

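The lid sits level and flush on the rim, with its handle at (200,390) in the scene crop. The arm is clear of everything, and the tray kit was confirmed earlier. Handing in.

```bash
python3 -c "
from plant import ctrl
print(ctrl.job_done())"
```

```text
the job is handed in; nothing more can be done
None
```

Job handed in at about 34 s of the 125 s allowed: the mahogany block and scratch stock lie flat, side by side, in the blue tray; the awl (lying down) and weight (upright) are in the box with the lid down on the rim; and the maple and cork blocks were not touched.

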